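# Third hand: hold the tap on the fermenting bucket for its back nut

### The arm

A 7-joint arm with a two-finger parallel gripper is mounted at the origin on the work surface. World frame = base frame: x ahead of the robot, y to its left, z up, the work surface at z = 0. Lengths are in mm, angles in rad, forces in N, time in s.
With the tool pointing down it reaches from about 425 to 925 mm from the base axis. Payload 6.8 kg.
Tool frame: the origin (TCP) lies midway between the tips of the shut fingers; the grasp point (between the pads) lies 19 mm behind it (grip_point_offset is the distance from the TCP to the grasp point, in mm); z points along the fingers, y is the line along which they close (so a half turn about z gives the same grasp; the last joint's range is limited). The gripper opens to 85 mm and grips with 20 to 120 N. Pads are 22 mm wide; open, the fingers measure 114 mm over their backs; the gripper's body (76 mm by 85 mm) begins 54 mm behind the grasp point. The pads swing forward as they close: fully open they stand 13 mm farther back than shut.
Start: joints at [-1.224, 0.477, 0.022, 1.555, -0.011, 1.109, -0.083], TCP at [296.515, 606.404, 231.308] pointing down, gripper open.
Joint ranges: [-2.96, 2.96], [-0.34, 2.1], [-1.41, 1.46], [0.24, 2.44], [-1.37, 4.51], [0.17, 1.92], [-2.96, 2.96]. Speed limits (rad/s): [2.39, 2.39, 3.14, 3.14, 3.14, 3.14, 3.14].

### API

Orientations are given as [roll, pitch, yaw] about the fixed x, y, z axes, in that order (R = Rz(yaw) Ry(pitch) Rx(roll)).
In Python, from workcell import read_state, read_camera, finish_job, grip_point_offset gives the robot as it stands. The module is installed in compiled form; this text tells all that it offers.
- The arm moves only by the shell command python3 -m pendant 'ROWS' [FORCE]. ROWS is text: rows parted by semicolons, each of 7 numbers parted by spaces: the shift along the tool's x, y, z in m, then the turn, a rotation vector about the tool's x, y, z in rad, then the opening, from 0 (shut) to 1 (fully open). A call has 1 to 12 rows; each row shifts and turns the commanded pose from where the row before left it, along the tool's axes as they then stand; what a row does not reach is not made up. A row lasts 1/10 s, in which the tool goes at most 50 mm and 8.59 degrees, less where a joint would pass 70% of its speed; a pose out of reach is approached as far as the arm can. A call with a gripper value outside its range is refused whole. The fingers move at their own pace and stop on an object; FORCE is the grip in N (left out, the last holds). Time passes only in rows, so rows that do not move let the fingers close. It gives the time, the measured TCP pose, the force and the opening at its end, in the units of the state.
- read_state(): the state, without advancing time (a new reading comes with each control period).
- read_camera(name): name is "side" or "top"; returns a dict with "frame" (384x512x3 uint8, red, green, blue), "intrinsics" (3x3 intrinsics, pixels), "k1" (the pictures are not rectified: a ray, as slopes to the right and down, at radius r is drawn at 1 + k1 r^2 times it, then the intrinsics apply), "position" and "rotation" of the camera in the world. Camera axes: x right, y down, z forward; pixel columns grow to the right and rows downward; lengths in mm; the calibration is good to about 2 mm. A picture is of the moment at which its call begins. There is no depth.
- finish_job(): hands the job in, once; it reports no verdict.
The state is a dict: "time_s": time; "joint_pos": joint angles; "joint_velocities": joint speeds; "joint_efforts": joint torques, N m; "eef_pos": TCP position; "tcp_rot": TCP orientation; "contact_force": force on the tool from outside, world axes, zero at the start; "moment": the same for the moment, N m; "grip_width": finger opening in mm.
Only numpy, scipy, OpenCV 4.12 (cv2) and the standard library are available. Lean on these libraries where they do the work, as an engineer would, in place of code of your own. Each camera call takes 0.05 s, during which the arm holds its last target. There are 200 camera calls.

### The job

Help fit the tap to the fermenting bucket that lies on its side in the wooden cradle: take the tap out of the draining rack, put its threaded stem through the hole in the bucket with the spout pointing straight towards the bucket's base, and press its rubber washer flat against the wall with a steady push of about 10 N, taking care not to dent the soft wall with a hard shove. Finish while still holding the tap and pressing it like that, because a colleague will reach in at the mouth and spin the back nut on from inside. Leave everything else where it is.

Things in the scene. Friction and masses are not known exactly. Their poses are not given: they have to be found in the camera images.
- tap: White plastic bucket tap, standing stem down in one of three rack holes. Origin: centre of the washer's underside (its sealing face, here on the rack's top). z: tap axis, away from the stem; x: along the spout. Stem 24 mm thick, z 0 to -26 mm, last 5 mm tapered to 19. Rubber washer 40 mm wide, z 0-3; collar 44 mm wide, z 3-9; neck 24 mm thick, z 9-23; valve block above. Mass 60-120 g.
- tap_grip (a point): Centre of the tap's valve block, at (0, 0, 43) mm in the tap's frame, same axes. Block: z 23 to 63 mm, 30 mm along x, 26 mm along y; its two flat sides, across y, are the place to grip. The spout (round, 16-19 mm) leaves it along +x. Opposite stands a small grey lever, x -24 to -32 mm, 13 mm wide, 30 to 76 mm above the origin of the tap.
- spout_tip (a point): Open end of the tap's spout, at (55, 0, 43) mm in the tap's frame; it moves with the tap.
- hole (a point): Centre of the 30 mm round hole in the bucket's wall, on the outer face of a flat moulded pad, 64 x 64 mm, 13 mm thick, open behind. z: straight out of the wall, 30 degrees from vertical, leaning towards the robot; y: along the bucket, to its closed base; x: up and away from the robot. About 234 mm above the table. The pad yields along -z when pushed and springs back; this point moves with it.
- seat (a joint): How far the wall around the hole is pushed in, m: 0 at rest, 0.004 at 10 N (2.5 N per mm), 0.014 at most.
- bucket: White plastic fermenting bucket on its side in a wooden cradle; both fixed. 250 mm long, 216 mm in diameter at the closed base, 250 over the rim at the open mouth. Origin: on the table under its middle. y: along the bucket to its base (base at +125 mm; mouth at -125 mm, to the robot's right); z up. Its axis is 136 mm above the table, the rim's top 261 mm.
- rack: Fixed wooden draining rack, a block 285 mm (x) by 76 mm (y) by 36 mm high with three upright through holes 28 mm in diameter at x = -95, 0 and +95 mm, in which the tap, the blanking plug and the airlock stand. Origin: centre of its underside.
- plug: White blanking plug in another rack hole: same stem, washer and collar as the tap but with only a square 22 mm head, 25 mm above the rack. Origin as on the tap. Bystander.
- airlock: Clear cylindrical airlock on a black rubber bung, in a rack hole, 35 mm in diameter, 72 mm above the rack. Origin: at the level of the rack's top. Bystander.
- back_nut: White plastic hexagonal ring nut, 44 mm across flats, 11 mm high, flat on the table near the bucket's mouth. Origin: centre of its underside. Bystander.
- spanner: Steel open-ended spanner 190 mm long, flat on the table between the robot and the bucket. Bystander.
- bottle0: Glass bottle with a label, 62 mm in diameter, 235 mm high, standing beyond the rack and the bucket. Bystander.
- bottle1: Bare glass bottle, 62 mm in diameter, 235 mm high, standing beyond the bucket's base. Bystander.
- funnel: Yellow plastic funnel standing on its wide mouth, 88 mm in diameter, 74 mm high, left of the rack. Bystander.
- heat_gun: Red and black heat gun lying on its side, about 220 mm long and 65 mm high, to the right. Bystander.
- jar: Small labelled glass jar, 64 mm in diameter, 85 mm high, beyond the bucket's mouth. Bystander.
Mind the look-alikes: they are no part of the job. Leave any purple, turquoise or yellow look-alike of the tap alone.

How it is judged:
By the outcome, as a careful person would: the job done as asked, in the order asked, and still so for the second after the job is handed in, while the arm keeps its last pose, push and grip.
It also fails if it takes over 40 s, if anything falls off the work surface, if the arm or the gripper's body presses on something with over 40 N, if the wrist force passes 120 N, or if a joint passes its speed limit or range.

## Working session

There is one attempt and no reset: what is moved stays moved. The work goes in short steps, Python scripts to look and compute and a shell command to move; the robot and the scene stay as the last step left them, time stands still between calls to the robot, and variables do not carry over. Pictures are saved under pics/ and viewed, on a budget of 10 in all, crops included, one or two more only if the job needs it, and the job is handed in when it is done.

```bash
mkdir -p pics; python3 - <<'E'
from workcell import *
import cv2,numpy as np
for n in("side","top"):
    c=read_camera(n); cv2.imwrite(f"pics/{n}0.png",c["frame"][:,:,::-1])
    np.savez(f"{n}0.npz",**c)
    print(n,c["intrinsics"],c["k1"],c["position"],c["rotation"])
print(read_state(),grip_point_offset)
E
```

```text
side [[454.48252051   0.         250.24365508]
 [  0.         454.48252051 191.95805549]
 [  0.           0.           1.        ]] -0.1633853511616616 [-375.57010821  896.14663814  915.74685808] [-2.10457844  0.00887686 -2.35362396]
top [[423.38041009   0.         257.06350194]
 [  0.         423.38041009 196.45531392]
 [  0.           0.           1.        ]] 0.030824232441392208 [ 369.34872588  -46.67866941 1546.88152651] [-3.01243903  0.00441484 -1.56842673]
{'time_s': 0.1, 'joint_pos': array([-1.22413587,  0.47774402,  0.02235502,  1.5563464 , -0.01150943,
        1.10929632, -0.08307396]), 'joint_velocities': array([ 0.00034345, -0.00118474,  0.00138763, -0.00245894, -0.0019412 ,
       -0.00193793, -0.00096122]), 'joint_efforts': array([ 3.85170497e-03, -5.97756708e+01,  1.61342919e+00, -2.81954205e+01,
        1.27842525e-02,  5.05714313e-03,  1.34475710e-05]), 'eef_pos': array([296.27237201, 605.91224516, 230.4079584 ]), 'tcp_rot': array([-3.13993112e+00,  1.19148667e-04,  2.68686323e+00]), 'contact_force': array([-0.21719288,  0.27079052,  0.25352457]), 'moment': array([ 0.00215951,  0.02631248, -0.01806203]), 'grip_width': 85.66331148371107} 18.700000000000003
```

View pics/side0.png

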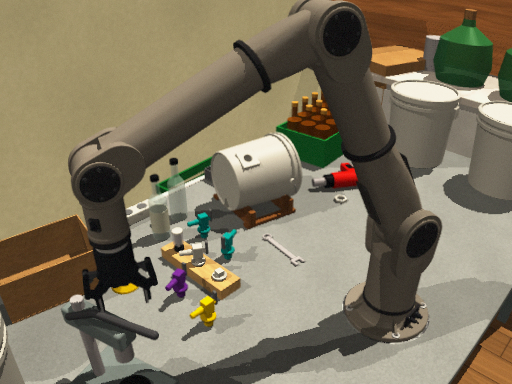

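View pics/top0.png

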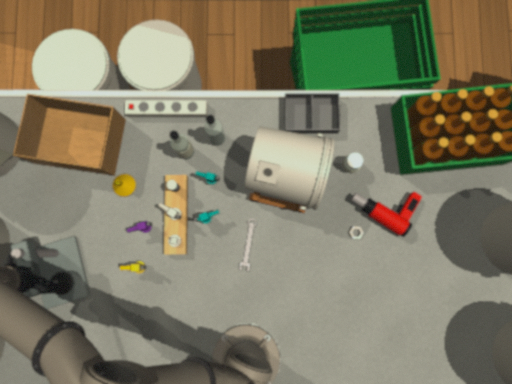

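The side view shows the rack at about (200,265) and the bucket hole at about (248,160). The top view shows the rack at (175,212) with the hole at (267,172). Candidates in the top view:
- White tap in the middle rack hole at (170,212), which fits the description.
- Turquoise look-alikes at (205,177) and (207,215), purple at (139,227) and yellow at (132,267), all standing or lying outside the rack.
- White plug at (174,240), with no spout.

I'll confirm with an enlarged crop.

```bash
python3 - <<'E'
import cv2,numpy as np
s=cv2.imread("pics/side0.png");t=cv2.imread("pics/top0.png")
f=lambda im,x,y,w,h:cv2.resize(im[y:y+h,x:x+w],(400,300),interpolation=cv2.INTER_CUBIC)
a=np.hstack([f(s,155,220,100,75),f(t,135,175,100,75)])
b=np.hstack([f(s,205,130,100,75),f(t,240,125,100,75)])
cv2.imwrite("pics/crop1.png",np.vstack([a,b]))
E
```

```text
(no output)
```

View pics/crop1.png

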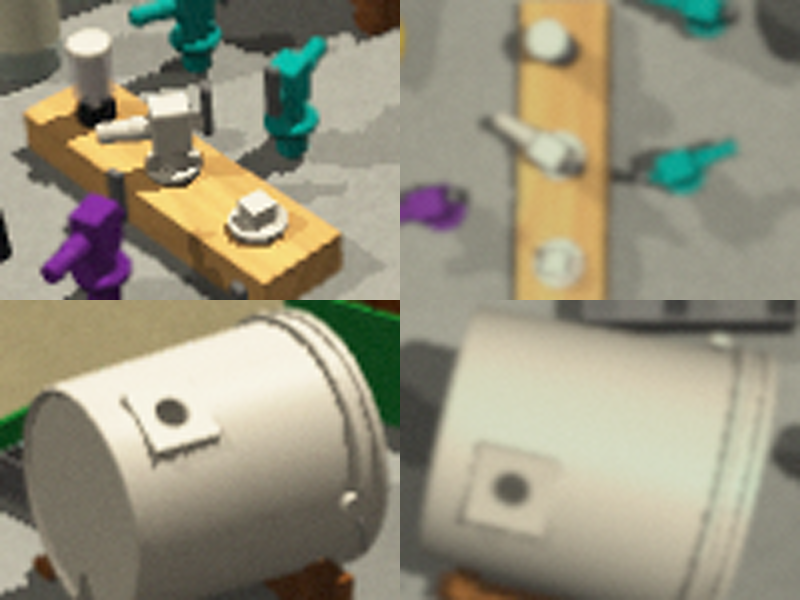

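The crop confirms it: the white tap is in the middle rack hole, with the plug and airlock on either side. The turquoise and purple ones stand outside the rack. I'll fit the poses and check them with an overlay.

```bash
cat > h.py <<'E'
import numpy as np,cv2
from scipy.spatial.transform import Rotation as Ro
from scipy.optimize import least_squares
def eul(r): return Ro.from_euler('xyz',r).as_matrix()
def proj(c,P):
    q=(np.atleast_2d(P)-c["position"])@eul(c["rotation"]); s=q[:,:2]/q[:,2:]
    s=s*(1+float(c["k1"])*(s**2).sum(1,keepdims=True)); K=c["intrinsics"]
    return s*[K[0,0],K[1,1]]+K[:2,2]
def Rz(a): return eul([0,0,a])
def tap(p,R,pts): return np.asarray(p)+np.asarray(pts,float)@R.T
TP=[[55,0,43],[0,0,63],[0,0,9]]
def holeR(a): # a = yaw of bucket frame (y axis along bucket)
    return Rz(a)@Ro.from_euler('y',-30,degrees=True).as_matrix()
def circ(c,R,r,n=60):
    t=np.linspace(0,2*np.pi,n); return c+np.c_[r*np.cos(t),r*np.sin(t),0*t]@R.T
E
cat > fit.py <<'E'
from h import *
S=dict(np.load("side0.npz"));T=dict(np.load("top0.npz"))
cs=lambda x,y:[155+x/4,220+y/4]; ct=lambda x,y:[135+(x-400)/4,175+y/4]
bs=lambda x,y:[205+x/4,130+(y-300)/4]; bt=lambda x,y:[240+(x-400)/4,125+(y-300)/4]
def ft(v):
    P=tap([v[0],v[1],36],Rz(v[2]),TP)
    return np.r_[(proj(S,P[:2])-[cs(100,131),cs(170,98)]).ravel(),(proj(T,P)-[ct(490,120),ct(552,150),ct(558,156)]).ravel()]
r=min((least_squares(ft,[600,200,a]) for a in(0,1.5,3,-1.5)),key=lambda r:r.cost); print("tap",r.x,np.round(r.fun,2)); tv=r.x
def fh(v):
    R=holeR(v[3]); p=v[:3]
    C=tap(p,R,[[32,32,0],[32,-32,0],[-32,-32,0],[-32,32,0]])
    return np.r_[(proj(S,p)-bs(172,412)).ravel()*2,(proj(T,p)-bt(512,488)).ravel()*2,
     (proj(T,C)-[bt(478,442),bt(562,462),bt(545,537),bt(460,520)]).ravel(),
     (proj(S,C[2:])-[bs(218,435),bs(160,455)]).ravel(),(v[2]-234)/3]
r=least_squares(fh,[650,-40,234,0]); print("hole",r.x,np.round(r.fun,2)); hv=r.x
np.savez("fit.npz",tv=tv,hv=hv)
s=cv2.imread("pics/side0.png");t=cv2.imread("pics/top0.png")
def crop(im,c,x,y):
    o=cv2.resize(im[y:y+75,x:x+100],(400,300),interpolation=cv2.INTER_CUBIC)
    R=Rz(tv[2]);p=np.r_[tv[:2],36]
    L=[(circ(tap(p,R,[0,0,9])[0] if 0 else p+[0,0,9],np.eye(3),22),(0,0,255)),
     (tap(p,R,[[15,13,63],[15,-13,63],[-15,-13,63],[-15,13,63],[15,13,63]]),(0,0,255)),(tap(p,R,[[0,0,43],[55,0,43]]),(255,0,0))]
    H=holeR(hv[3]);q=hv[:3]
    L+=[(circ(q,H,15),(0,0,255)),(tap(q,H,[[32,32,0],[32,-32,0],[-32,-32,0],[-32,32,0],[32,32,0]]),(0,0,255))]
    # bucket: axis through hole; B origin
    B=Rz(hv[3]); yo=0
    rad=lambda yb:108+ (125-yb)/250*12
    n=H[:,2]; 
    for yb,rr in((125,108),(-125,125)):
        # hole offset yb0 unknown: draw from measured base
        cen=np.r_[bk[:2],136]+B@[0,yb,0]
        L.append((circ(cen,B@eul([np.pi/2,0,0]),rr),(0,160,0)))
    for P,col in L:
        u=(proj(c,P)-[x,y])*4+1.5
        cv2.polylines(o,[np.int32(np.round(u))],False,col,1)
    return o
# bucket origin: perpendicular from pad; along-axis from base edge in top (base line mid ~ px)
def fb(k):
    B=Rz(hv[3]); cen=np.r_[(hv[:3]+B@[0,k[0],0])[:2],136]+0
    ax=B@[0,1,0]; lat=B@[1,0,0]
    base=cen+k[1]*lat+B@[0,125,0]
    P=[base+108*lat,base-108*lat]
    return (proj(T,P)-[bt(480,318),bt(424,540)]).ravel()
rb=least_squares(fb,[-60,50]); B=Rz(hv[3]); bk=hv[:3]+B@[0,rb.x[0],0]+B@[rb.x[1],0,0]; print("bucket",bk,rb.x,np.round(rb.fun,2))
cv2.imwrite("pics/ov1.png",np.vstack([np.hstack([crop(s,S,155,220),crop(t,T,135,175)]),np.hstack([crop(s,S,205,130),crop(t,T,240,125)])]))
E
python3 fit.py
```

```text
tap [502.6606735  253.00167653   1.08609806] [-0.05  0.75  0.11  0.29  1.56  0.3  -1.33 -0.38  0.27 -0.48]
hole [ 6.17605106e+02 -7.38399658e+01  2.29581384e+02 -2.23482597e-01] [ 0.53 -0.02 -0.63  0.51  0.28  0.08 -0.77 -0.45 -0.8  -0.52  0.89 -0.69
  1.09 -0.79 -0.45 -1.06 -1.47]
bucket [ 660.36566476 -147.98710696  229.58138413] [-62.8263227  58.130174 ] [ 0.15 -2.65 -0.15  2.55]
```

View pics/ov1.png

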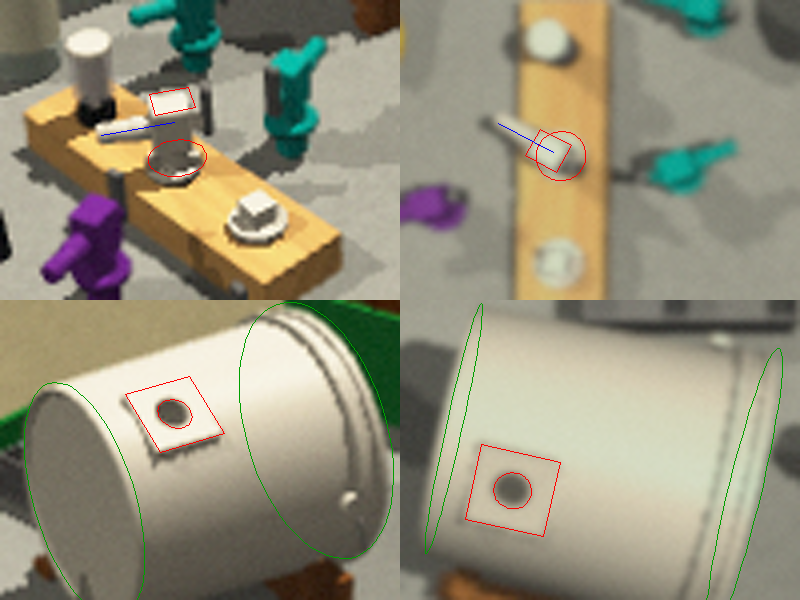

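The overlay fits to within about 1 px (3 mm). Next I'll work out the travel and the bottle clearance.

```bash
cat > plan.py <<'E'
import sys
from h import *
from workcell import read_state
# usage: goal(pos TCP, R)
def delta(p,R):
    s=read_state(); R0=eul(s["tcp_rot"])
    print("pos",np.round(s["eef_pos"],1),"rpy",np.round(s["tcp_rot"],3),"F",np.round(s["contact_force"],1),"w",round(s["grip_width"],1),"t",round(s["time_s"],2),"q",np.round(s["joint_pos"],2))
    print("shift tool mm",np.round(R0.T@(np.asarray(p)-s["eef_pos"]),1),"rotvec tool",np.round(Ro.from_matrix(R0.T@R).as_rotvec(),3))
    print("shift in final tool axes",np.round(R.T@(np.asarray(p)-s["eef_pos"]),1))
D=eul([np.pi,0,0])
f=np.load("fit.npz");tv=f["tv"];hv=f["hv"]
graspR=Rz(tv[2])@D; graspP=np.array([tv[0],tv[1],59.])
pressR=holeR(hv[3])@Rz(np.pi/2)@D   # tap x -> hole y
E
python3 - <<'E'
from plan import *
delta(graspP+[0,0,130],graspR)
S=dict(np.load("side0.npz"));T=dict(np.load("top0.npz"))
for n,a,b in(("b0",[154,178],[175,136]),("b1",[174,160],[208,120])):
    r=least_squares(lambda v:np.r_[(proj(S,[v[0],v[1],235])-a).ravel(),(proj(T,[v[0],v[1],235])-b).ravel()],[650,200]); print(n,r.x,np.round(r.fun,1), "d tap",np.hypot(*(r.x-tv[:2])))
print(pressR)
E
python3 -m pendant '0 0 0 0 0 0.146 0.8;0 0 0 0 0 0.146 0.8;0 0 0 0 0 0.146 0.8;0 0 0 0 0 0.146 0.8;0 0 0 0 0 0.146 0.8;0 0 0 0 0 0.146 0.8;0 0 0 0 0 0.146 0.8;0 0 0 0 0 0.146 0.8;0 0 0 0 0 0.146 0.8;0 0 0 0 0 0.146 0.8;0 0 0 0 0 0.141 0.8;0 0 0 0 0 0 0.8' 25
python3 -c "
from plan import *
delta(graspP+[0,0,130],graspR)"
```

```text
pos [296.3 605.9 230.4] rpy [-3.14   0.     2.687] F [-0.2  0.3  0.3] w 85.7 t 0.1 q [-1.22  0.48  0.02  1.56 -0.01  1.11 -0.08]
shift tool mm [-340.4 -226.3   41.8] rotvec tool [-1.000e-03  1.000e-03  1.601e+00]
shift in final tool axes [-216.1  347.1   41.4]
b0 [733.05137222 226.80582945] [ 1.2 -2.3 -1.8  0. ] d tap 231.8751743101117
b1 [784.47325715 116.46882804] [-0.4 -0.6  0.1  0.4] d tap 313.1446167795955
[[ 2.21626950e-01  8.44488674e-01  4.87565764e-01]
 [ 9.75131527e-01 -1.91934569e-01 -1.10813475e-01]
 [ 1.11022302e-16  5.00000000e-01 -8.66025404e-01]]
time_s: 1.3
eef_pos: [296.1, 606.2, 230.7]
tcp_rot: [3.141, 0.001, 1.085]
contact_force: [-0.1, 0.2, -0.4]
grip_width: 68.3
pos [296.1 606.2 230.7] rpy [3.141e+00 1.000e-03 1.085e+00] F [-0.1  0.2 -0.4] w 68.3 t 1.3 q [-1.47  0.5   0.38  1.57 -0.2   1.11 -1.53]
shift tool mm [-215.8  347.6   42.1] rotvec tool [ 0.     0.001 -0.001]
shift in final tool axes [-216.3  347.3   41.7]
```

```bash
python3 -m pendant '-0.02 0.032 0 0 0 0 0.8;-0.02 0.032 0 0 0 0 0.8;-0.02 0.032 0 0 0 0 0.8;-0.02 0.032 0 0 0 0 0.8;-0.02 0.032 0 0 0 0 0.8;-0.02 0.032 0 0 0 0 0.8;-0.02 0.032 0 0 0 0 0.8;-0.02 0.032 0 0 0 0 0.8;-0.02 0.032 0.01 0 0 0 0.8;-0.02 0.032 0.015 0 0 0 0.8;-0.016 0.027 0.016 0 0 0 0.8;0 0 0 0 0 0 0.8'
python3 - <<'E'
from plan import *
from workcell import read_camera
delta(graspP,graspR)
c=read_camera("side");t=read_camera("top")
import numpy as np
g=lambda c,x,y:cv2.resize(c["frame"][y:y+75,x:x+100,::-1],(400,300),interpolation=cv2.INTER_CUBIC)
cv2.imwrite("pics/c2.png",np.hstack([g(c,155,200),g(t,135,175)]))
E
```

```text
time_s: 2.5
eef_pos: [503.9, 247.5, 188.6]
tcp_rot: [3.141, 0.004, 1.082]
contact_force: [0.1, 0.3, 0.5]
grip_width: 68.3
pos [503.9 247.5 188.6] rpy [3.141 0.004 1.082] F [0.1 0.3 0.5] w 68.3 t 2.5 q [-0.96  0.36  0.49  1.9  -0.21  0.93 -0.86]
shift tool mm [  4.8  -3.8 129.6] rotvec tool [ 0.001  0.004 -0.004]
shift in final tool axes [  4.3  -3.7 129.6]
```

View pics/c2.png

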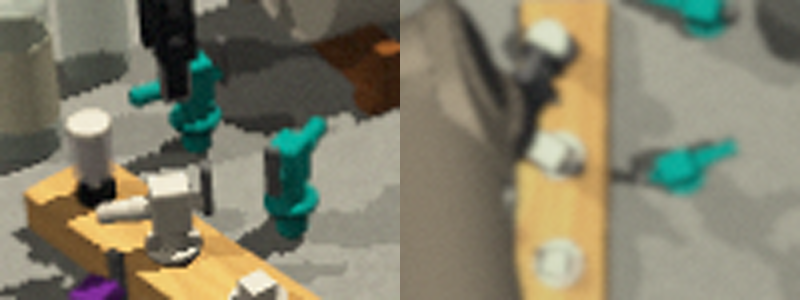

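The tap is undisturbed and the gripper is above and behind it. I'll correct the offset and descend.

```bash
python3 -m pendant '0.0045 -0.0038 0 0 0.004 0 0.8;0 0 0.03 0 0 0 0.8;0 0 0.03 0 0 0 0.8;0 0 0.01 0 0 0 0.8;0 0 0 0 0 0 0.8'
python3 -c "
from plan import *
delta(graspP,graspR)"
```

```text
time_s: 3.1
eef_pos: [500.4, 260.6, 119.4]
tcp_rot: [-3.14, -0.002, 1.089]
contact_force: [0.2, 0.4, 0.9]
grip_width: 68.3
pos [500.4 260.6 119.4] rpy [-3.140e+00 -2.000e-03  1.089e+00] F [0.2 0.4 0.9] w 68.3 t 3.1 q [-0.93  0.46  0.44  1.95 -0.27  0.79 -0.82]
shift tool mm [-5.7  5.6 60.4] rotvec tool [-0.001 -0.002  0.002]
shift in final tool axes [-5.6  5.6 60.4]
```

```bash
python3 -m pendant '-0.0055 0.0055 0 0 0 0 0.8;0 0 0 0 0 0 0.8;0 0 0 0 0 0 0.8;0 0 0 0 0 0 0.8'
python3 -c "
from plan import *
delta(graspP,graspR)"
```

```text
time_s: 3.5
eef_pos: [504.4, 252.4, 121.1]
tcp_rot: [3.141, -0.005, 1.086]
contact_force: [0.3, 0.1, -0.1]
grip_width: 68.4
pos [504.4 252.4 121.1] rpy [ 3.141 -0.005  1.086] F [ 0.3  0.1 -0.1] w 68.4 t 3.5 q [-0.92  0.46  0.44  1.95 -0.27  0.79 -0.81]
shift tool mm [-0.6 -1.9 62.1] rotvec tool [ 0.    -0.005 -0.   ]
shift in final tool axes [-0.3 -1.8 62.1]
```

```bash
python3 -m pendant '0 -0.0015 0.02 0 0 0 0.8;0 0 0.02 0 0 0 0.8;0 0 0.015 0 0 0 0.8;0 0 0.006 0 0 0 0.8;0 0 0 0 0 0 0.8;0 0 0 0 0 0 0.8;0 0 0 0 0 0 0.8'
python3 - <<'E'
from plan import *
from workcell import read_camera
delta(graspP,graspR)
c=read_camera("side");t=read_camera("top")
g=lambda c,x,y:cv2.resize(c["frame"][y:y+75,x:x+100,::-1],(400,300),interpolation=cv2.INTER_CUBIC)
cv2.imwrite("pics/c3.png",np.hstack([g(c,155,210),g(t,135,175)]))
E
```

```text
time_s: 4.2
eef_pos: [503.4, 253.3, 60.1]
tcp_rot: [3.141, -0.005, 1.086]
contact_force: [0.5, 0.0, 1.6]
grip_width: 68.3
pos [503.4 253.3  60.1] rpy [ 3.141 -0.005  1.086] F [0.5 0.  1.6] w 68.3 t 4.2 q [-0.88  0.55  0.39  1.98 -0.33  0.67 -0.76]
shift tool mm [-0.6 -0.5  1.1] rotvec tool [ 0.001 -0.005 -0.   ]
shift in final tool axes [-0.6 -0.5  1.1]
```

View pics/c3.png

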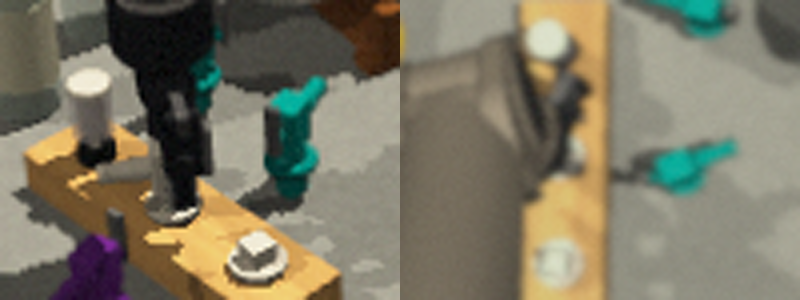

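The fingers straddle the block and nothing is disturbed. I'll close gently.

```bash
python3 -m pendant '0 0 0.001 0 0 0 0.5;0 0 0 0 0 0 0.4;0 0 0 0 0 0 0.3;0 0 0 0 0 0 0.2;0 0 0 0 0 0 0.1;0 0 0 0 0 0 0.1;0 0 0 0 0 0 0.1' 20; python3 -m pendant '0 0 0 0 0 0 0;0 0 0 0 0 0 0;0 0 0 0 0 0 0;0 0 0 0 0 0 0'
python3 -c "
from plan import *
delta(graspP,graspR)"
```

```text
time_s: 5.0
eef_pos: [502.9, 253.0, 58.4]
tcp_rot: [3.141, -0.004, 1.086]
contact_force: [-0.7, -1.2, 3.1]
grip_width: 26.5
time_s: 5.4
eef_pos: [502.9, 253.1, 58.4]
tcp_rot: [3.141, -0.004, 1.086]
contact_force: [-0.3, 0.3, 5.2]
grip_width: 26.8
pos [502.9 253.1  58.4] rpy [ 3.141 -0.004  1.086] F [-0.3  0.3  5.2] w 26.8 t 5.4 q [-0.88  0.55  0.39  1.98 -0.33  0.67 -0.76]
shift tool mm [-0.2 -0.1 -0.6] rotvec tool [ 0.    -0.004 -0.   ]
shift in final tool axes [-0.2 -0.1 -0.6]
```

Gripped: the opening reads 26.8 mm against a 26 mm block. I'll firm the grip and lift.

```bash
python3 -m pendant '0 0 0 0 0 0 0;0 0 0 0 0 0 0;0 0 -0.005 0 0 0 0;0 0 -0.015 0 0 0 0;0 0 -0.03 0 0 0 0;0 0 -0.03 0 0 0 0;0 0 -0.04 0 0 0 0;0 0 -0.04 0 0 0 0;0 0 -0.04 0 0 0 0;0 0 -0.03 0 0 0 0;0 0 -0.02 0 0 0 0;0 0 0 0 0 0 0' 70
python3 -m pendant '0 0 0 0 0 0 0;0 0 0 0 0 0 0'
python3 -c "
from plan import *
n=-pressR[:,2]
delta(hv[:3]+75*n,pressR)"
```

```text
time_s: 6.6
eef_pos: [503.5, 252.4, 312.0]
tcp_rot: [3.139, -0.01, 1.085]
contact_force: [0.5, -0.4, -0.7]
grip_width: 25.9
time_s: 6.8
eef_pos: [501.4, 251.7, 307.0]
tcp_rot: [-3.14, -0.002, 1.086]
contact_force: [-0.7, 0.0, -0.4]
grip_width: 25.5
pos [501.4 251.7 307. ] rpy [-3.140e+00 -2.000e-03  1.086e+00] F [-0.7  0.  -0.4] w 25.5 t 6.8 q [-1.01  0.24  0.53  1.77 -0.13  1.17 -0.93]
shift tool mm [-243.5  218.4   11.8] rotvec tool [-0.521  0.067 -0.256]
shift in final tool axes [-291.7  121.9   84.8]
```

```bash
python3 -m pendant '0 0 0 -0.104 0.013 -0.051 0;0 0 0 -0.104 0.013 -0.051 0;0 0 0 -0.104 0.013 -0.051 0;0 0 0 -0.104 0.013 -0.051 0;0 0 0 -0.105 0.015 -0.052 0;-0.02 0.01 0 0 0 0 0;-0.036 0.015 0 0 0 0 0;-0.04 0.017 0 0 0 0 0;-0.04 0.017 0 0 0 0 0;-0.04 0.017 0 0 0 0 0;-0.04 0.017 0 0 0 0 0;-0.036 0.014 0 0 0 0 0'
python3 -m pendant '-0.027 0.01 0.02 0 0 0 0;-0.013 0.005 0.02 0 0 0 0;0 0 0.02 0 0 0 0;0 0 0 0 0 0 0;0 0 0 0 0 0 0;0 0 0 0 0 0 0;0 0 0 0 0 0 0'
python3 -c "
from plan import *
n=-pressR[:,2]
delta(hv[:3]+75*n,pressR)"
```

```text
time_s: 8.0
eef_pos: [536.0, -16.8, 360.3]
tcp_rot: [2.619, -0.001, 1.347]
contact_force: [-0.3, -0.2, -0.2]
grip_width: 25.7
time_s: 8.7
eef_pos: [570.0, -62.1, 317.3]
tcp_rot: [2.617, -0.003, 1.349]
contact_force: [-0.1, 0.3, -0.1]
grip_width: 25.6
pos [570.  -62.1 317.3] rpy [ 2.617 -0.003  1.349] F [-0.1  0.3 -0.1] w 25.6 t 8.7 q [-1.17 -0.15  1.02  2.14  0.51  0.64 -0.69]
shift tool mm [-1.  -1.4 25.5] rotvec tool [ 0.001 -0.003 -0.   ]
shift in final tool axes [-0.9 -1.4 25.5]
```

```bash
cat > ov.py <<'E'
from plan import *
from workcell import read_camera
def ov(name,raw=True):
    s=read_state(); R0=eul(s["tcp_rot"]); Rt=R0@D; p=s["eef_pos"]+R0[:,2]*22.4
    out=[]
    for n,x,y in(("side",200,105),("top",215,125)):
        c=read_camera(n)
        o=cv2.resize(c["frame"][y:y+75,x:x+100,::-1],(400,300),interpolation=cv2.INTER_CUBIC); q=o.copy()
        H=holeR(hv[3])
        for P,col in((circ(p+Rt@[0,0,9],Rt,22),(0,0,255)),(tap(p,Rt,[[0,0,43],[55,0,43]]),(255,0,0)),(circ(p+Rt@[0,0,-26],Rt,9.5),(0,200,255)),(tap(p,Rt,[[15,13,63],[15,-13,63],[-15,-13,63],[-15,13,63],[15,13,63]]),(0,0,255)),
          (circ(hv[:3],H,15),(0,160,0))):
            cv2.polylines(q,[np.int32(np.round((proj(c,P)-[x,y])*4+1.5))],False,col,1)
        out.append(np.vstack([o,q]))
    cv2.imwrite(name,np.hstack(out))
E
python3 -c "
from ov import *
ov('pics/c4.png')"
```

```text
(no output)
```

View pics/c4.png

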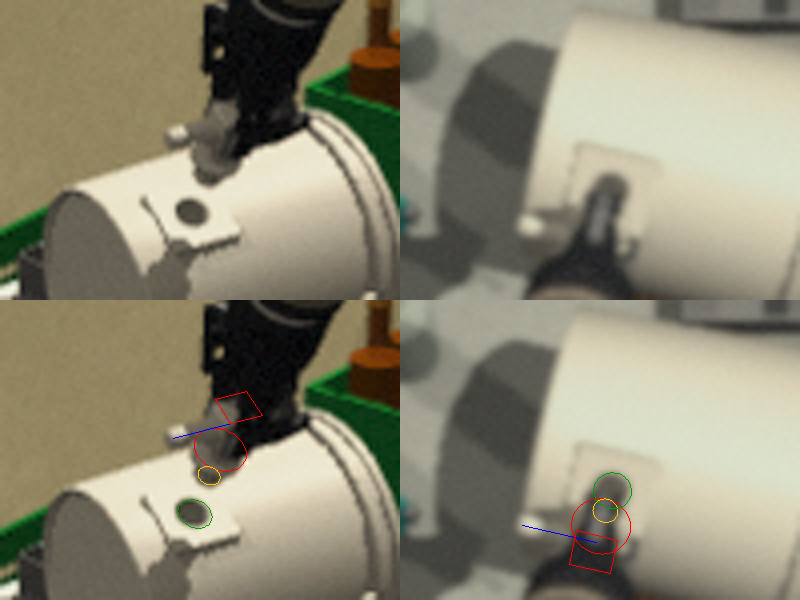

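The tap is held, the spout points to the base (left in the picture), and the stem axis lines up with the hole (side (192,212)) to within a few mm. The spout tip at top (532,222) suggests the tap sits about 3 mm back along tool x. I'll approach and look closer.

```bash
python3 -m pendant '0.001 -0.0014 0.01 0 0 0 0;0 0 0.02 0 0 0 0;0 0 0.01 0 0 0 0;0 0 0.005 0 0 0 0;0 0 0 0 0 0 0;0 0 0 0 0 0 0;0 0 0 0 0 0 0'
python3 - <<'E'
from plan import *
from workcell import read_camera
n=-pressR[:,2]
delta(hv[:3]+22.4*n,pressR)
s=read_state(); R0=eul(s["tcp_rot"]); Rt=R0@D; p=s["eef_pos"]+R0[:,2]*22.4;H=holeR(hv[3])
out=[]
for nm,x,y in(("side",230,125),("top",240,150)):
    c=read_camera(nm); np.savez(nm+"5.npz",**c)
    o=cv2.resize(c["frame"][y:y+50,x-10:x+40,::-1],(400,400),interpolation=cv2.INTER_CUBIC)
    o=cv2.convertScaleAbs(o,alpha=1.3)
    for P,col in((circ(p+Rt@[0,0,-26],Rt,9.5),(0,200,255)),(circ(p+Rt@[0,0,0],Rt,20),(0,0,255)),(circ(hv[:3],H,15),(0,160,0)),(circ(p+Rt@[55,0,43],Rt@eul([0,np.pi/2,0]),8),(255,0,0))):
        cv2.polylines(o,[np.int32(np.round((proj(c,P)-[x-10,y])*8+3.5))],False,col,1)
    out.append(o)
cv2.imwrite("pics/c5.png",np.hstack(out))
E
```

```text
time_s: 9.5
eef_pos: [591.1, -66.3, 277.6]
tcp_rot: [2.617, -0.003, 1.348]
contact_force: [0.5, 0.3, -1.6]
grip_width: 25.6
pos [591.1 -66.3 277.6] rpy [ 2.617 -0.003  1.348] F [ 0.5  0.3 -1.6] w 25.6 t 9.5 q [-1.21  0.08  1.23  2.15  0.07  0.45 -0.27]
shift tool mm [-1.6 -0.2 32.9] rotvec tool [ 0.001 -0.003 -0.001]
shift in final tool axes [-1.5 -0.1 32.9]
```

View pics/c5.png

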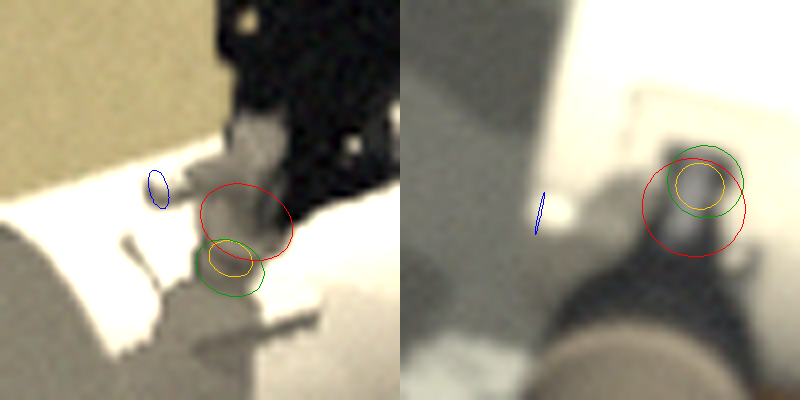

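The predicted spout tip (side (158,190), top (541,213)) matches the image, so the tap is well centred in the hand. I'll insert slowly and watch the force.

```bash
python3 -m pendant '-0.001 0 0.003 0 0 0 0;0 0 0.003 0 0 0 0;0 0 0.003 0 0 0 0;0 0 0 0 0 0 0;0 0 0 0 0 0 0'
python3 -m pendant '0 0 0.003 0 0 0 0;0 0 0.003 0 0 0 0;0 0 0 0 0 0 0;0 0 0 0 0 0 0'
cat > st.py <<'E'
from plan import *
s=read_state();R0=eul(s["tcp_rot"])
print("Ftool",np.round(R0.T@s["contact_force"],1),"Mtool",np.round(R0.T@s["moment"],2),"w",round(s["grip_width"],1))
delta(hv[:3]-22.4*pressR[:,2],pressR)
E
python3 st.py
```

```text
time_s: 10.1
eef_pos: [595.1, -68.6, 269.4]
tcp_rot: [2.617, -0.002, 1.347]
contact_force: [0.5, 0.4, -1.0]
grip_width: 25.9
time_s: 10.5
eef_pos: [598.1, -69.1, 264.1]
tcp_rot: [2.617, -0.002, 1.347]
contact_force: [0.2, 0.2, -1.1]
grip_width: 25.3
Ftool [ 0.2 -0.4  1. ] Mtool [ 0.63 -0.   -0.07] w 25.3
pos [598.1 -69.1 264.1] rpy [ 2.617e+00 -2.000e-03  1.347e+00] F [ 0.2  0.2 -1.1] w 25.3 t 10.5 q [-1.07  0.14  1.13  2.15 -0.06  0.41 -0.16]
shift tool mm [-0.3  0.2 17.5] rotvec tool [ 0.001 -0.002 -0.001]
shift in final tool axes [-0.3  0.2 17.5]
```

No contact with the tip about 8 mm past the face, so it's in the hole. Continuing.

```bash
python3 -m pendant '0 0 0.003 0 0 0 0;0 0 0.003 0 0 0 0;0 0 0.003 0 0 0 0;0 0 0 0 0 0 0;0 0 0 0 0 0 0'; python3 st.py
python3 -m pendant '0 0 0.002 0 0 0 0;0 0 0.002 0 0 0 0;0 0 0 0 0 0 0;0 0 0 0 0 0 0'; python3 st.py
```

```text
time_s: 11.0
eef_pos: [602.5, -70.2, 256.3]
tcp_rot: [2.617, -0.002, 1.347]
contact_force: [0.3, -0.4, -1.2]
grip_width: 25.5
Ftool [-0.3 -0.3  1.2] Mtool [0.67 0.02 0.02] w 25.5
pos [602.5 -70.2 256.3] rpy [ 2.617e+00 -2.000e-03  1.347e+00] F [ 0.3 -0.4 -1.2] w 25.5 t 11.0 q [-1.01  0.17  1.07  2.15 -0.12  0.4  -0.11]
shift tool mm [-0.2  0.1  8.5] rotvec tool [ 0.001 -0.002 -0.001]
shift in final tool axes [-0.2  0.1  8.5]
time_s: 11.4
eef_pos: [604.4, -70.4, 252.9]
tcp_rot: [2.617, -0.002, 1.348]
contact_force: [-0.0, 0.0, -1.4]
grip_width: 25.5
Ftool [ 0.  -0.7  1.2] Mtool [ 0.64  0.03 -0.06] w 25.5
pos [604.4 -70.4 252.9] rpy [ 2.617e+00 -2.000e-03  1.348e+00] F [-0.   0.  -1.4] w 25.5 t 11.4 q [-0.98  0.18  1.05  2.15 -0.14  0.39 -0.09]
shift tool mm [-0.5  0.1  4.6] rotvec tool [ 0.001 -0.002 -0.001]
shift in final tool axes [-0.5  0.1  4.6]
```

```bash
for i in 1 ; do python3 -m pendant '0 0 0.002 0 0 0 0;0 0 0.001 0 0 0 0;0 0 0 0 0 0 0;0 0 0 0 0 0 0'; python3 st.py|head -1; done
python3 -m pendant '0 0 0.0015 0 0 0 0;0 0 0 0 0 0 0;0 0 0 0 0 0 0'; python3 st.py|head -1
python3 -m pendant '0 0 0.0015 0 0 0 0;0 0 0 0 0 0 0;0 0 0 0 0 0 0'; python3 st.py
```

```text
time_s: 11.8
eef_pos: [605.9, -70.7, 250.4]
tcp_rot: [2.617, -0.002, 1.348]
contact_force: [-3.2, 0.3, 3.6]
grip_width: 25.4
Ftool [-0.4 -1.  -4.7] Mtool [ 0.93 -0.12  0.  ] w 25.4
time_s: 12.1
eef_pos: [606.6, -70.9, 249.2]
tcp_rot: [2.617, -0.002, 1.348]
contact_force: [-6.2, 1.1, 7.0]
grip_width: 25.9
Ftool [-0.3 -2.  -9.2] Mtool [ 1.06 -0.17 -0.02] w 25.9
time_s: 12.4
eef_pos: [607.3, -71.1, 248.0]
tcp_rot: [2.617, -0.003, 1.347]
contact_force: [-8.9, 1.9, 10.7]
grip_width: 25.2
Ftool [ -0.1  -2.6 -13.8] Mtool [ 1.21 -0.2   0.01] w 25.2
pos [607.3 -71.1 248. ] rpy [ 2.617 -0.003  1.347] F [-8.9  1.9 10.7] w 25.2 t 12.4 q [-0.95  0.19  1.02  2.15 -0.17  0.38 -0.06]
shift tool mm [-0.4  0.  -1.2] rotvec tool [ 0.001 -0.002 -0.001]
shift in final tool axes [-0.4  0.  -1.2]
```

The washer made contact at a hole height of about 234 mm, matching the description, with a stiffness of about 2.5–3 N/mm. The force is now slightly high, so I'll back off to about 10 N and look at the fit.

```bash
python3 -m pendant '0 0 -0.0013 0 0 0 0;0 0 0 0 0 0 0;0 0 0 0 0 0 0;0 0 0 0 0 0 0'; python3 st.py
python3 - <<'E'
from ov import *
hv[:]=hv
ov('pics/c6.png')
E
```

```text
time_s: 12.8
eef_pos: [606.7, -70.9, 249.1]
tcp_rot: [2.617, -0.003, 1.348]
contact_force: [-7.9, 1.3, 7.9]
grip_width: 25.4
Ftool [ -0.5  -2.9 -10.9] Mtool [ 1.08 -0.22  0.01] w 25.4
pos [606.7 -70.9 249.1] rpy [ 2.617 -0.003  1.348] F [-7.9  1.3  7.9] w 25.4 t 12.8 q [-0.95  0.19  1.02  2.15 -0.17  0.38 -0.07]
shift tool mm [-0.5  0.   0.1] rotvec tool [ 0.001 -0.002 -0.001]
shift in final tool axes [-0.4  0.   0.1]
```

View pics/c6.png

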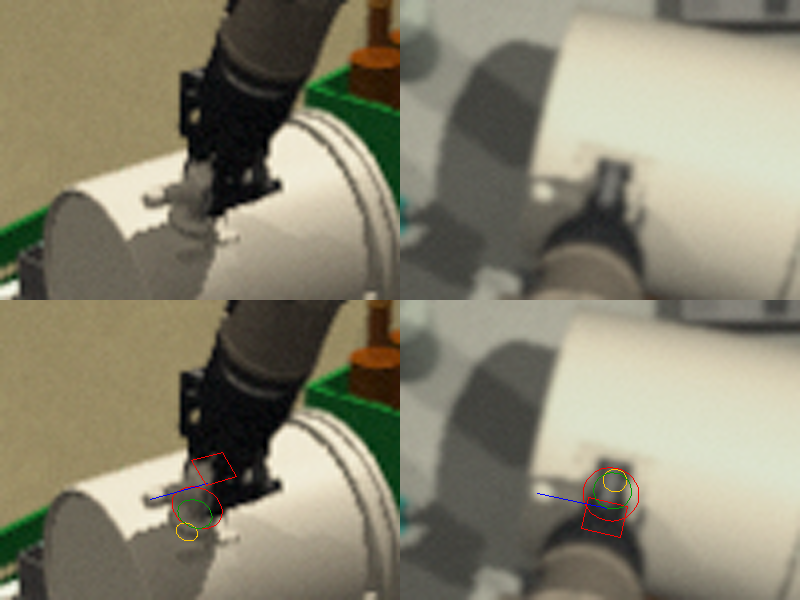

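The tap is seated, with the washer on the pad at side (195,215) and the spout pointing at the base. The push reads about 12 N with a small sideways force of 2.5 N. I'll ease both.

```bash
python3 -m pendant '0 -0.0006 -0.0006 0 0 0 0;0 0 0 0 0 0 0;0 0 0 0 0 0 0;0 0 0 0 0 0 0;0 0 0 0 0 0 0'; python3 st.py|head -2; python3 -m pendant '0 0 0 0 0 0 0;0 0 0 0 0 0 0'; python3 st.py|head -1;python3 -m pendant '0 0 0 0 0 0 0;0 0 0 0 0 0 0'; python3 st.py|head -1
```

```text
time_s: 13.4
eef_pos: [606.4, -70.8, 249.6]
tcp_rot: [2.616, -0.003, 1.348]
contact_force: [-4.6, 0.8, 6.9]
grip_width: 25.7
Ftool [-0.2 -0.5 -8.3] Mtool [ 0.8 -0.2 -0. ] w 25.7
pos [606.4 -70.8 249.6] rpy [ 2.616 -0.003  1.348] F [-4.6  0.8  6.9] w 25.7 t 13.4 q [-0.96  0.19  1.03  2.15 -0.16  0.38 -0.07]
time_s: 13.6
eef_pos: [606.4, -70.8, 249.6]
tcp_rot: [2.616, -0.003, 1.348]
contact_force: [-4.9, 0.5, 7.0]
grip_width: 25.5
Ftool [-0.5 -0.7 -8.5] Mtool [ 0.75 -0.22 -0.01] w 25.5
time_s: 13.8
eef_pos: [606.4, -70.8, 249.6]
tcp_rot: [2.616, -0.003, 1.348]
contact_force: [-5.4, 1.1, 7.2]
grip_width: 25.6
Ftool [-0.1 -1.2 -9. ] Mtool [ 0.81 -0.24 -0.05] w 25.6
```

```bash
python3 -c "
from workcell import *
print(finish_job())"
```

```text
the job is handed in; nothing more can be done
None
```

The tap is through the bucket hole with its spout towards the base, and the arm is still holding it with the washer pressed against the wall at about 10 N. I handed it in at about 14 s of the 40 s allowed.

- **Push:** the last readings were steady at 8.3–9.0 N along the tool. Adding about 1 N for the tap's weight makes roughly 9.7 N. The sideways force was about 1 N or less, and the grip reads 25.6 mm on the 26 mm block at 70 N.
- **Brief overshoot:** the push reached about 15 N for a few tenths of a second while seating. I backed off to about 12 N and then to the final value; the wall springs back.
- **Fit:** the washer touched at a hole height of about 234 mm, as described. My camera estimate had been about 4 mm lower. In the last picture the spout tip was within about 1–2 pixels (3–5 mm) of where I predicted.
- **Less certain:** I could not see the washer's flatness directly. I inferred it from the tool's tilt (30.0°) and roughly centred contact moments. The bucket's direction was measured at 12.8°, while its visible edges gave 13–14°, so the spout should be within a degree or so of straight.

Nothing else appeared to move in the areas I checked.

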